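# Wring two setup blocks together on the sloping stand

### The arm

A 7-joint arm with a two-finger parallel gripper is mounted at the origin on the work surface. World frame = base frame: x ahead of the robot, y to its left, z up, the work surface at z = 0. Lengths are in m, angles in rad, forces in N, time in s.
With the tool pointing down it reaches from about 0.425 to 0.925 m from the base axis. Payload 6.8 kg.
Tool frame: the origin (TCP) lies midway between the tips of the shut fingers; the grasp point (between the pads) lies 19 mm behind it; z points along the fingers, y is the line along which they close (so a half turn about z gives the same grasp; the last joint's range is limited). The gripper opens to 88 mm and grips with 3 to 60 N. Pads are 20 mm wide; open, the fingers measure 115 mm over their backs; the gripper's body (75 mm by 178 mm) begins 61 mm behind the grasp point.
Start: joints at [1.094, 0.477, 0.022, 1.555, -0.011, 1.109, -0.083], TCP at [0.243, -0.63, 0.223] pointing down, gripper open.
Joint ranges: [-2.96, 2.96], [-0.34, 2.1], [-1.41, 1.46], [0.24, 2.44], [-1.37, 4.51], [0.17, 1.92], [-2.96, 2.96]. Speed limits (rad/s): [2.39, 2.39, 3.14, 3.14, 3.14, 3.14, 3.14].

### API

Orientations are given as a unit quaternion [w, x, y, z].
In Python, from station import get_state, get_image, get_calibration, close_job, search_frame, landmark_of gives the robot as it stands.
- The arm moves only by the tool carry_out, never from a script. Its argument "plan" is a list of rows, each a list of 6 numbers: the shift along the world's x, y, z normalised to -1 to 1, where 1 is 0.02 m, then the turn, a rotation vector about the world's x, y, z normalised to -1 to 1, where 1 is 0.08 rad. A call has exactly 5 rows; each row shifts and turns the commanded pose from where the row before left it; what a row does not reach is not made up. A row lasts 1/8 s, in which the tool goes at most 62.5 mm and 10.7 degrees, less where a joint would pass 70% of its speed; a pose out of reach is approached as far as the arm can. A call with a number of a shift or a turn outside -1 to 1 is refused whole. A call with a gripper value outside its range is refused whole. "jaw" is the opening, from 0 (shut) to 1 (fully open), set as the call begins (left out, the last holds). The fingers move at their own pace and stop on an object; "grip_force" is the grip in N (left out, the last holds). Time passes only in rows, so rows that do not move let the fingers close, or fill a call up. It gives the time, the measured TCP pose, the force, the opening and the grip force at its end, in the units of the state.
- get_state(): the state, without advancing time (a new reading comes with each control period).
- get_image(name): name is "scene" or "side" or "wrist"; returns the picture (480x640x3 uint8, blue, green, red); there is no depth.
- get_calibration(name): a dict with "fx", "fy", "cx", "cy" (pixels), "rvec" (rotation vector, rad) and "tvec" (3), from world to camera coordinates, as OpenCV has them. Camera axes: x right, y down, z forward; pixel columns grow to the right and rows downward; lengths in m; the calibration is good to about 2 mm. A picture is of the moment at which its call begins: read the wrist's pose just before it. get_calibration takes no time and is no camera call; for the wrist camera it gives the pose at the moment of the call.
- close_job(): hands the job in; it is judged then, once.
Trained networks look in the newest picture that a camera, given by its name, has taken for a name from the list of things; names that differ only in an ending like _2 or _b are one class to them, and where a whole thing is asked for, a point or a joint stands for the part that bears it (a point fixed in the world has none). Each returns a list of dicts, best first, with "score" (0 to 1); they miss things now and then, are a little off and sometimes report something else, mostly with a low value. They report only what shows in the picture. A call takes as long as a camera call. They do not tell look-alikes from the thing itself.
- search_frame(camera, query): "centre" ([x, y, z] in m, in the coordinates of the camera as it stood for that picture, good to about 4 mm: the middle of the surface that is visible of it).
- landmark_of(camera, query): "centre" ([x, y, z] in m, in the coordinates of the camera as it stood for that picture, good to about 4 mm: a listed point, or the origin of a listed thing).
The state is a dict: "clock": time; "joint_positions": joint angles; "joint_velocities": joint speeds; "joint_efforts": joint torques, N m; "tool_pos": TCP position; "tool_rot": TCP orientation; "contact_force": force on the tool from outside, world axes, zero at the start; "torque": the same for the moment, N m; "width": finger opening in m; "grasp_force": force on a finger pad.
Only numpy, scipy, OpenCV 4.12 (cv2) and the standard library are available. Lean on these libraries where they do the work, as an engineer would, in place of code of your own. Each camera call takes 0.05 s, during which the arm holds its last target. There are 200 camera calls.

### The job

Build a setup stack for the frame saw: take the loose steel block that matches the one already held in the sloping stand (the longer of the two loose blocks) and wring it onto that one. Lay it flat on the held block's upper face a third to a half of its length too far up the slope, then slide it down the slope, faces kept touching, until its end meets the steel stop and it covers the held block squarely; let go and leave it there. Do not disturb the short block or knock over or shift the other things on the bench.

Things in the scene. Friction and masses are not known exactly. Their poses are not given: they have to be found in the camera images.
- long_block: the loose steel block to wring on: plain bar 75 x 36 x 22 mm (its x, y, z), 0.35 to 0.6 kg, lying flat on the bench at the start; origin at the centre of its 75 x 36 underside, x along its length, z up through the block. Either end may face the stop.
- lower_block: the matching steel block, 75 x 36 x 22 mm, fixed in the stand. Origin at the centre of its 75 x 36 underside, which lies on the sloping board; x runs along its length straight up the slope, y level, z square to the slope. The slope is 30 degrees; it faces away from the robot, low end farthest. Wooden cheeks along both long sides reach only 12 mm above its underside; the board beyond its high end is level with its underside.
- stand: the plywood stand carrying the lower block, fixed to the bench: base 190 x 120 mm, highest point 110 mm; origin at the centre of its underside, on the bench; x level, from its low end to its high end (roughly towards the robot), z up. It stands turned up to 20 degrees either way from facing straight away from the robot.
- short_block: bystander: loose steel block 45 x 36 x 22 mm lying flat on the bench; origin at the centre of its underside, x along its 45 mm length. Same section as the long one, only shorter. The two loose blocks may be in either place.
- glue_bottle: bystander: standing brown glass glue bottle, 54 mm across, 150 mm tall; origin at the centre of its underside.
- tub: bystander: standing open blue plastic tub, 90 mm across the rim, 85 mm tall; origin at the centre of its underside.
- screwdriver: bystander: screwdriver lying on the bench beyond the blocks; origin under its middle.
- upper_face (a point): centre of the lower block's 75 x 36 mm upper face, 22 mm along z from its underside; same axes as the lower block. Nothing stands beside or above this face except the stop. A steel block laid on it stays where it is left, by friction.
- stop (a point): middle of the top edge of the steel stop plate, on the face that touches the lower block's low end (37.5 mm down the slope from its centre); same axes as the lower block. The plate is 8 mm thick, 60 mm wide and stands 12 mm above the lower block's upper face.
Mind the look-alikes: they are no part of the job. What is shaped like the long_block but brown is not meant. Of the things that look like the stand, the larger one is meant.

How it is judged:
By the outcome, as a careful person would: the job done as asked, in the order asked, and still so for the second after the job is handed in, with the robot touching nothing.
It also fails if it takes over 45 s, if anything falls off the work surface, if the arm or the gripper's body presses on something with over 40 N, if the wrist force passes 120 N, or if a joint passes its speed limit or range.

## Working session

There is one attempt and no reset: what is moved stays moved. The work goes in short steps, Python scripts to look and compute and a tool call to move; the robot and the scene stay as the last step left them, time stands still between calls to the robot, and variables do not carry over. Pictures are saved under pics/ and viewed, at most 10 in all, crops included, and the job is handed in when it is done.

Besides the shell and the picture viewer there is one more tool, called after ">>>" as name([rows], argument=value, ...), one row to a line, values as JSON. carry_out: Moves the arm, as the interface text tells. Scaled input: -1 to 1 covers 0.02 m each way for a shift and 0.08 rad each way for a turn. Its arguments: {"type":"object","properties":{"plan":{"type":"array"},"jaw":{"type":"number"},"grip_force":{"type":"number"}},"required":["plan"]}

```bash
mkdir -p pics; cat > h.py <<'E'
import numpy as np, cv2
from scipy.spatial.transform import Rotation as R
from station import *
def cam(n):
    c=get_calibration(n); Rm=cv2.Rodrigues(np.array(c['rvec'],float))[0]; t=np.array(c['tvec'],float).ravel()
    K=np.array([[c['fx'],0,c['cx']],[0,c['fy'],c['cy']],[0,0,1]]); return K,Rm,t
def toW(C,p): return C[1].T@(np.array(p)-C[2])
def proj(C,P):
    q=(C[1]@np.atleast_2d(P).T).T+C[2]; q=q@C[0].T; return q[:,:2]/q[:,2:]
def pix2plane(C,uv,z):
    d=C[1].T@np.linalg.inv(C[0])@np.array([uv[0],uv[1],1.]); o=-C[1].T@C[2]; return o+d*(z-o[2])/d[2]
def st():
    s=get_state(); print('t',round(s['clock'],2),'pos',np.round(s['tool_pos'],4),'q',np.round(s['tool_rot'],4),'F',np.round(s['contact_force'],1),'w',round(s['width'],4),'g',round(s['grasp_force'],1)); return s
E
python3 - <<'E'
from h import *
np.set_printoptions(suppress=True,precision=4)
s=st()
for n in ['scene','side']:
    C=cam(n); cv2.imwrite(f'pics/{n}0.png',get_image(n))
    print(n,'cam at',-C[1].T@C[2])
    for q in ['long_block','short_block','lower_block','stand','upper_face','stop','glue_bottle','tub']:
        for d in landmark_of(n,q)[:4]:
            P=toW(C,d['centre']); print(q,round(d['score'],2),P,proj(C,P)[0].round())
print(get_state()['clock'])
E
```

```text
t 0.0 pos [ 0.2431 -0.6291  0.2217] q [-0.0009  0.983   0.1834 -0.0003] F [-0.  -0.1  0.7] w 0.0877 g 0.0
scene cam at [ 1.6814 -0.5808  0.8506]
long_block 0.84 [ 0.5738 -0.2814 -0.0036] [170. 299.]
long_block 0.77 [ 0.5909 -0.1655 -0.001 ] [221. 286.]
long_block 0.32 [0.5083 0.1477 0.0062] [319. 229.]
short_block 0.56 [ 0.5689 -0.0581 -0.0022] [259. 267.]
lower_block 0.73 [0.5193 0.1469 0.0539] [321. 215.]
lower_block 0.64 [0.4576 0.3638 0.0413] [375. 189.]
stand 0.95 [ 0.4428  0.3698 -0.0005] [373. 199.]
stand 0.88 [0.5063 0.1501 0.0051] [319. 229.]
upper_face 0.55 [0.5355 0.1451 0.0749] [324. 211.]
upper_face 0.5 [0.4631 0.3626 0.0566] [376. 185.]
stop 0.61 [0.5688 0.1395 0.0657] [329. 220.]
stop 0.43 [0.4893 0.3552 0.0483] [380. 192.]
glue_bottle 0.56 [ 0.7514 -0.0342 -0.0006] [307. 304.]
tub 0.91 [ 0.6243  0.4328 -0.001 ] [433. 221.]
side cam at [ 0.5065 -0.7736  0.5462]
long_block 0.71 [ 0.5773 -0.2798 -0.0008] [320. 422.]
long_block 0.62 [ 0.5908 -0.1667 -0.004 ] [320. 364.]
short_block 0.72 [ 0.5674 -0.0577  0.0006] [299. 318.]
lower_block 0.65 [0.4561 0.3667 0.0459] [236. 192.]
lower_block 0.6 [0.5214 0.1455 0.0555] [267. 233.]
stand 0.79 [ 0.4438  0.369  -0.0026] [231. 211.]
stand 0.71 [ 0.5025  0.1488 -0.0023] [258. 258.]
upper_face 0.75 [0.5344 0.1431 0.0751] [273. 224.]
stop 0.92 [0.5658 0.1385 0.0674] [290. 228.]
stop 0.68 [ 0.7891 -0.2108 -0.0029] [458. 377.]
stop 0.57 [0.5311 0.146  0.077 ] [272. 223.]
stop 0.48 [0.4897 0.3503 0.0554] [250. 191.]
glue_bottle 0.88 [ 0.7509 -0.0311 -0.0006] [402. 305.]
tub 0.7 [ 0.6303  0.4252 -0.    ] [309. 198.]
0.9
```

View pics/scene0.png

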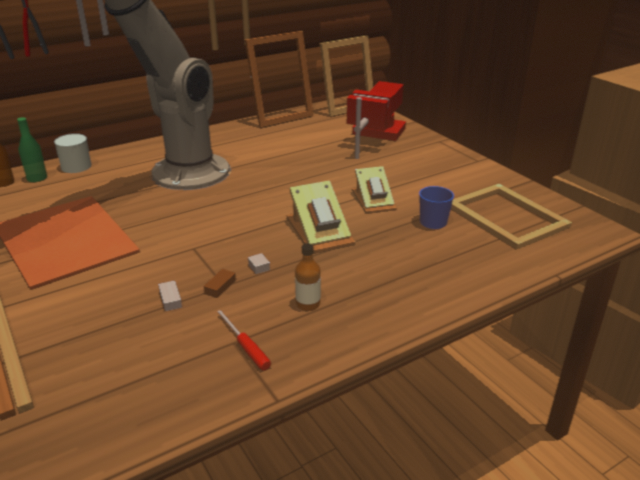

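View pics/side0.png

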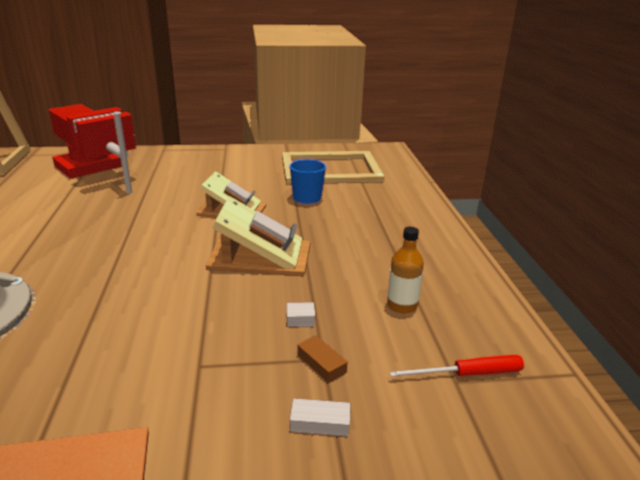

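The scene view shows the long steel block at about (170,295), the brown decoy at (220,282) and the short block at (259,263). The large stand is at (322,213), and the smaller look-alike stand is behind it at (375,187). The side view agrees: long block (320,417), large stand (260,240). Next I'll move above the long block.

>>> carry_out([
  [0.83, 0.87, 0, 0, 0, -0.23],
  [0.83, 0.87, 0, 0, 0, -0.23],
  [0.83, 0.87, 0, 0, 0, -0.23],
  [0.83, 0.87, 0, 0, 0, -0.23],
  [0.83, 0.87, 0, 0, 0, -0.23],
], jaw=1)

```text
clock: 1.52
tool_pos: [0.3269, -0.5421, 0.2228]
tool_rot: [0.0, 0.99, 0.138, 0.0]
contact_force: [1.0, -0.7, 0.4]
width: 0.088
grasp_force: 0.0
```

>>> carry_out([
  [0.83, 0.87, 0, 0, 0, -0.23],
  [0.83, 0.87, 0, 0, 0, -0.23],
  [0.83, 0.87, 0, 0, 0, -0.23],
  [0.83, 0.87, 0, 0, 0, -0.23],
  [0.83, 0.87, 0, 0, 0, -0.23],
])

```text
clock: 2.15
tool_pos: [0.4099, -0.4551, 0.2228]
tool_rot: [0.0, 0.996, 0.092, 0.0]
contact_force: [-0.3, 1.0, 0.8]
width: 0.0879
grasp_force: 0.0
```

>>> carry_out([
  [0.83, 0.87, 0, 0, 0, -0.23],
  [0.83, 0.87, 0, 0, 0, -0.23],
  [0.83, 0.87, 0, 0, 0, -0.23],
  [0.83, 0.87, 0, 0, 0, -0.23],
  [0.83, 0.87, 0, 0, 0, -0.23],
])

```text
clock: 2.78
tool_pos: [0.4929, -0.3681, 0.2228]
tool_rot: [0.0, 0.999, 0.046, 0.0]
contact_force: [-0.5, 0.4, 0.9]
width: 0.088
grasp_force: 0.0
```

>>> carry_out([
  [0.83, 0.87, 0, 0, 0, -0.23],
  [0.83, 0.87, 0, 0, 0, -0.23],
  [0.83, 0.87, 0, 0, 0, -0.23],
  [0.83, 0.87, 0, 0, 0, -0.23],
  [0.83, 0.87, 0, 0, 0, -0.23],
])

```text
clock: 3.4
tool_pos: [0.5759, -0.281, 0.2227]
tool_rot: [0.0, 1.0, 0.0, 0.0]
contact_force: [-0.2, -0.5, -0.7]
width: 0.0879
grasp_force: 0.0
```

```bash
python3 - <<'E'
from h import *
np.set_printoptions(suppress=True,precision=4)
s=st(); C=cam('wrist'); im=get_image('wrist'); cv2.imwrite('pics/w1.png',im)
print('cam',-C[1].T@C[2])
for q in ['long_block','short_block']:
    for d in landmark_of('wrist',q)[:3]:
        P=toW(C,d['centre']); print(q,round(d['score'],2),P,proj(C,P)[0].round())
hsv=cv2.cvtColor(im,cv2.COLOR_BGR2HSV)
m=((hsv[...,1]<60)&(hsv[...,2]>110)).astype('uint8')
for c in cv2.findContours(m,0,2)[0]:
    if cv2.contourArea(c)>300:
        W=np.array([pix2plane(C,p[0],.022)[:2] for p in c]); r=cv2.minAreaRect((W*1000).astype('float32')); print(cv2.boundingRect(c),r)
E
```

```text
t 3.4 pos [ 0.5759 -0.281   0.2227] q [0.     1.     0.0001 0.0001] F [-0.2 -0.5 -0.7] w 0.0879 g 0.0
cam [ 0.6445 -0.28    0.3838]
long_block 0.84 [ 0.5901 -0.1709  0.0015] [217. 196.]
long_block 0.68 [ 0.5747 -0.2806 -0.0001] [328. 211.]
short_block 0.68 [ 0.5671 -0.0616  0.0012] [111. 219.]
(92, 363, 471, 31) ((397.2877502441406, -280.26385498046875), (505.9052429199219, 36.686527252197266), 89.95447540283203)
(102, 358, 186, 4) ((419.9082336425781, -139.765380859375), (195.47206115722656, 3.567638874053955), 89.958251953125)
(74, 195, 47, 49) ((570.9142456054688, -61.73784255981445), (43.84663391113281, 47.47076416015625), 86.68343353271484)
(302, 170, 51, 83) ((577.8563842773438, -279.07659912109375), (36.3082389831543, 75.35966491699219), 79.33058166503906)
(240, 0, 15, 93) ((720.9558715820312, -210.8725128173828), (72.22003173828125, 6.073909282684326), 2.743929624557495)
(0, 0, 62, 36) ((746.710693359375, -28.832168579101562), (23.834884643554688, 58.287353515625), 12.612934112548828)
```

View pics/w1.png

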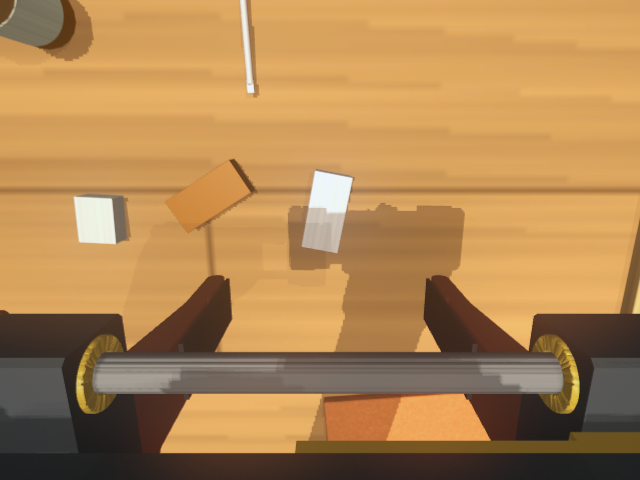

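The wrist view shows the long block at about (328,212). The fit gives its centre at (0.578,-0.279), a size of 36x75 mm and a yaw of -10.7°. The brown decoy at (210,195) and the short block at (100,219) are clear of the fingers.

>>> carry_out([
  [0.02, 0.02, -1, 0, 0, -0.468],
  [0.02, 0.02, -1, 0, 0, -0.468],
  [0.02, 0.02, -1, 0, 0, -0.468],
  [0.02, 0.02, -1, 0, 0, -0.468],
  [0.02, 0.02, -1, 0, 0, -0.468],
])

```text
clock: 4.18
tool_pos: [0.5764, -0.2812, 0.122]
tool_rot: [0.0, 0.996, -0.095, -0.0]
contact_force: [-0.2, 0.5, 0.3]
width: 0.0878
grasp_force: 0.0
```

>>> carry_out([
  [0, 0, -1, 0, 0, 0],
  [0, 0, -1, 0, 0, 0],
  [0, 0, -1, 0, 0, 0],
  [0, 0, -0.8, 0, 0, 0],
  [0, 0, -0.7, 0, 0, 0],
])

```text
clock: 4.8
tool_pos: [0.5773, -0.2796, 0.0315]
tool_rot: [-0.0, 0.996, -0.093, -0.0]
contact_force: [0.2, 0.4, 0.2]
width: 0.088
grasp_force: 0.0
```

>>> carry_out([
  [0, 0, -0.5, 0, 0, 0],
  [0, 0, -0.4, 0, 0, 0],
  [0, 0, -0.3, 0, 0, 0],
  [0, 0, -0.18, 0, 0, 0],
  [0, 0, 0, 0, 0, 0],
])

```text
clock: 5.42
tool_pos: [0.5773, -0.2796, 0.005]
tool_rot: [0.0, 0.996, -0.093, -0.0]
contact_force: [-0.1, -0.7, -0.8]
width: 0.0877
grasp_force: 0.0
```

>>> carry_out([
  [0, 0, 0, 0, 0, 0],
  [0, 0, 0, 0, 0, 0],
  [0, 0, 0, 0, 0, 0],
  [0, 0, 0, 0, 0, 0],
  [0, 0, 0, 0, 0, 0],
], jaw=0, grip_force=30)

```text
clock: 6.05
tool_pos: [0.5774, -0.2796, 0.0051]
tool_rot: [0.0, 0.996, -0.093, 0.0]
contact_force: [-0.8, 0.1, -0.0]
width: 0.0413
grasp_force: 0.0
```

>>> carry_out([
  [0, 0, 0, 0, 0, 0],
  [0, 0, 0, 0, 0, 0],
  [0, 0, 0, 0, 0, 0],
  [0, 0, 0, 0, 0, 0],
  [0, 0, 0, 0, 0, 0],
])

```text
clock: 6.68
tool_pos: [0.5773, -0.2798, 0.0051]
tool_rot: [0.0, 0.996, -0.093, 0.0]
contact_force: [0.6, -0.6, -0.2]
width: 0.0357
grasp_force: 30.0
```

>>> carry_out([
  [0, 0, 0.5, 0, 0, 0],
  [0, 0, 1, 0, 0, 0],
  [0, 0, 1, 0, 0, 0],
  [0, 0, 1, 0, 0, 0],
  [0, 0, 1, 0, 0, 0],
])

```text
clock: 7.3
tool_pos: [0.5775, -0.2797, 0.0969]
tool_rot: [0.0, 0.996, -0.093, 0.0]
contact_force: [-0.2, 0.1, -6.0]
width: 0.0358
grasp_force: 30.0
```

>>> carry_out([
  [-0.25, 0.86, 0.25, 0, 0, 0],
  [-0.25, 0.86, 0.25, 0, 0, 0],
  [-0.25, 0.86, 0.25, 0, 0, 0],
  [-0.25, 0.86, 0.25, 0, 0, 0],
  [-0.25, 0.86, 0.25, 0, 0, 0],
])

```text
clock: 7.92
tool_pos: [0.5518, -0.1921, 0.1202]
tool_rot: [-0.0, 0.996, -0.093, -0.0]
contact_force: [-0.3, 0.3, -4.9]
width: 0.0357
grasp_force: 30.0
```

>>> carry_out([
  [-0.25, 0.86, 0.25, 0, 0, 0],
  [-0.25, 0.86, 0.25, 0, 0, 0],
  [-0.25, 0.86, 0.25, 0, 0, 0],
  [-0.25, 0.86, 0.25, 0, 0, 0],
  [-0.25, 0.86, 0.25, 0, 0, 0],
])

```text
clock: 8.55
tool_pos: [0.527, -0.1065, 0.1455]
tool_rot: [0.0, 0.996, -0.093, 0.0]
contact_force: [-0.1, 0.7, -6.4]
width: 0.0362
grasp_force: 30.0
```

>>> carry_out([
  [-0.25, 0.86, 0.25, 0, 0, 0],
  [-0.25, 0.86, 0.25, 0, 0, 0],
  [-0.25, 0.86, 0.25, 0, 0, 0],
  [-0.25, 0.86, 0.25, 0, 0, 0],
  [-0.25, 0.86, 0.25, 0, 0, 0],
])

```text
clock: 9.18
tool_pos: [0.502, -0.0205, 0.1704]
tool_rot: [0.0, 0.996, -0.093, 0.0]
contact_force: [1.3, -0.7, -6.5]
width: 0.0361
grasp_force: 30.0
```

>>> carry_out([
  [-0.25, 0.86, 0.25, 0, 0, 0],
  [-0.25, 0.86, 0.25, 0, 0, 0],
  [-0.25, 0.86, 0.25, 0, 0, 0],
  [-0.25, 0.86, 0.25, 0, 0, 0],
  [-0.25, 0.86, 0.25, 0, 0, 0],
])

```text
clock: 9.8
tool_pos: [0.4769, 0.0655, 0.1954]
tool_rot: [0.0, 0.996, -0.093, 0.0]
contact_force: [0.0, 0.7, -5.2]
width: 0.0359
grasp_force: 30.0
```

>>> carry_out([
  [-0.25, 0.86, 0.25, 0, 0, 0],
  [-0.25, 0.86, 0.25, 0, 0, 0],
  [-0.25, 0.86, 0.25, 0, 0, 0],
  [-0.25, 0.86, 0.25, 0, 0, 0],
  [-0.25, 0.86, 0.25, 0, 0, 0],
])

```text
clock: 10.42
tool_pos: [0.4518, 0.1513, 0.2203]
tool_rot: [0.0, 0.996, -0.093, -0.0]
contact_force: [0.2, 0.7, -6.2]
width: 0.0359
grasp_force: 30.0
```

```bash
python3 - <<'E'
from h import *
np.set_printoptions(suppress=True,precision=4)
s=st(); C=cam('wrist'); im=get_image('wrist'); cv2.imwrite('pics/w2.png',im)
print('cam',-C[1].T@C[2])
for q in ['long_block','lower_block','upper_face','stop','stand']:
    for d in landmark_of('wrist',q)[:3]:
        P=toW(C,d['centre']); print(q,round(d['score'],2),P,proj(C,P)[0].round())
E
```

```text
t 10.43 pos [0.4518 0.1513 0.2203] q [ 0.0001  0.9957 -0.0931 -0.    ] F [ 0.2  0.7 -6.2] w 0.0359 g 30.0
cam [0.5192 0.1395 0.3814]
lower_block 0.94 [0.4551 0.3657 0.0419] [ 99. 258.]
lower_block 0.77 [0.5195 0.1532 0.0571] [311. 142.]
upper_face 0.95 [0.528  0.1435 0.0757] [320. 129.]
upper_face 0.57 [0.4572 0.3626 0.05  ] [ 96. 257.]
stop 0.93 [0.4845 0.355  0.0466] [ 96. 226.]
stop 0.58 [0.5658 0.1372 0.0682] [319.  76.]
stand 0.79 [0.5016 0.1516 0.0008] [318. 160.]
stand 0.63 [0.4426 0.374  0.001 ] [118. 259.]
```

View pics/w2.png

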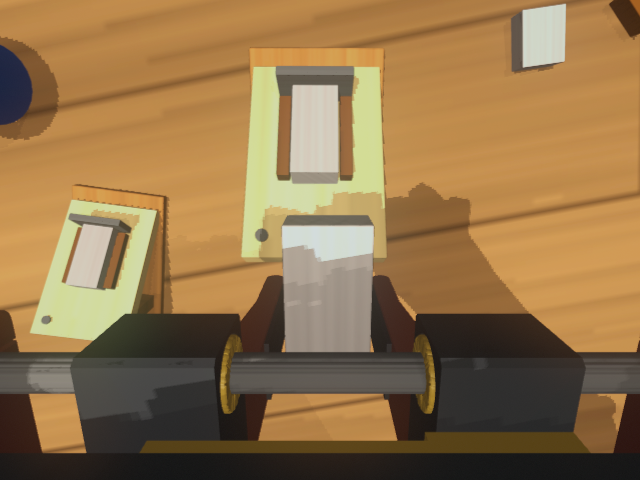

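The wrist view shows the held lower block's upper face, with corners near (292,84), (338,84), (339,173) and (290,173), and the stop plate above it at rows 67-84. The gripped block is parallel to it, with its far end at rows 216-226. I'll fit both poses from these edges.

```bash
python3 - <<'E'
from h import *
np.set_printoptions(suppress=True,precision=4,linewidth=150)
im=cv2.imread('pics/w2.png'); g=cv2.cvtColor(im,cv2.COLOR_BGR2GRAY).astype(int); hsv=cv2.cvtColor(im,cv2.COLOR_BGR2HSV)
for r in (100,130,160): print('row',r,g[r,284:298],g[r,332:346])
print('col315',g[60:90,315],g[166:188,315])
print('col325 held',g[205:235,320])
for r in (232,300,340): print('row',r,g[r,274:292],g[r,366:384])
E
```

```text
row 100 [110 111 111 111 112 111 104 108 179 205 205 205 203 202] [203 204 205 206 205 187 108  81  92 110 109 110 111 111]
row 130 [114 115 115 115 114 108 109 176 205 206 205 205 203 203] [204 204 205 206 206 198 163 129 102 111 112 112 114 114]
row 160 [117 118 118 116 110 106 165 205 206 206 206 206 204 204] [205 205 206 206 206 199 169 130  95 108 111 112 114 115]
col315 [164 165 164 164 164 161 124 121 122 123 125 126 125 126 122  88  89  89  89  88  87  88  89  89 108 178 205 205 205 205] [204 204 204 204 204 202 164 149 148 146 145 145 146 148 147 145 146 165 208 211 211 211]
col325 held [204 201 173 173 173 173 172 173 172 168 120 105 105 103 102 102 105 105 105 112 159 207 217 217 217 217 217 217 217 217]
row 232 [171 170 170 171 170 170 166 159 206 217 217 217 217 217 217 217 217 217] [216 216 216 216 215 215 212 187 149 170 170 170 169 168 167 166 165 164]
row 300 [ 57  57  57  56  50  50  50  50  49  79 144 151 151 151 150 149 149 149] [149 149 149 148 145 128  48  47  47  47  47  49  54  55  54  55  55  55]
row 340 [ 37  37  37  36  37  39  38  37  39  69 130 137 144 148 148 147 146 145] [146 145 143 138 129  96  37  37  37  36  37  37  36  37  37  37  36  36]
```

```bash
cat > fit.py <<'E'
from h import *
from scipy.optimize import least_squares
np.set_printoptions(suppress=True,precision=4,linewidth=150)
C=cam('wrist')
def frame(yaw,tilt): # x up slope, yaw of x's horizontal
    return R.from_euler('z',yaw).as_matrix()@R.from_euler('y',-tilt).as_matrix()
def edges(c,F,top=True):
    P=lambda x,y,z=0: proj(C,c+F@np.array([x,y,z]))[0]
    return P
def at_row(a,b,r): return a[0]+(b[0]-a[0])*(r-a[1])/(b[1]-a[1])
def at_col(a,b,q): return a[1]+(b[1]-a[1])*(q-a[0])/(b[0]-a[0])
L,W=.0375,.018
def res(p):
    P=edges(p[:3],frame(p[3],np.radians(30)))
    ll,lh,rl,rh=P(-L,-W),P(L,-W),P(-L,W),P(L,W)   # yaw~pi: -y is world +y = left
    if ll[0]>rl[0]: ll,lh,rl,rh=rl,rh,ll,lh
    e=[at_row(ll,lh,r)-v for r,v in ((100,291.7),(130,290.7),(160,289.8))]+[at_row(rl,rh,r)-v for r,v in ((100,337.6),(130,338.3),(160,338.6))]
    e+=[at_col(ll,rl,315)-84.7,at_col(lh,rh,315)-172.0]
    sa,sb=P(-L,-.03,.012),P(-L,.03,.012); e+=[at_col(sa,sb,315)-74.5]
    ba,bb=P(L,-W,-.022),P(L,W,-.022); e+=[at_col(ba,bb,315)-182.7]
    return np.array(e)
s=least_squares(res,[.532,.1445,.0745,np.pi-.15]); print('upper',s.x,'yaw off pi',s.x[3]-np.pi,'res',s.fun)
def resh(p):
    P=edges(p[:3],frame(p[3],0)) # centre of top face
    a,b,c,d=P(L,W),P(-L,W),P(L,-W),P(-L,-W)
    e=[at_row(a,b,232)-281.7,at_row(c,d,232)-373.4,at_row(a,b,340)-283.3,at_row(c,d,340)-371.3,at_col(a,c,320)-224.7]
    e+=[at_col(P(L,W,-.022),P(L,-W,-.022),320)-214.8]
    return np.array(e)
h=least_squares(resh,[.4518,.1513,.237,-.187]); print('held top',h.x,h.fun)
st()
E
python3 fit.py
```

```text
upper [0.5309 0.1452 0.0724 2.955 ] yaw off pi -0.18659053124996028 res [ 0.0055  0.2316  0.3577  0.064  -0.3313 -0.3266 -0.0581 -0.5638 -0.1548  0.8032]
held top [ 0.4516  0.1504  0.236  -0.19  ] [-0.7383  0.7354  0.8464 -0.8433  0.3989 -0.4528]
t 10.72 pos [0.4523 0.1495 0.2198] q [ 0.0004  0.9956 -0.0936 -0.0001] F [-0.4 -0.7 -5. ] w 0.0352 g 30.0
```

>>> carry_out([
  [0.35, -0.02, -0.45, 0.12, 0.643, 0],
  [0.35, -0.02, -0.45, 0.12, 0.643, 0],
  [0.35, -0.02, -0.45, 0.12, 0.643, 0],
  [0.35, -0.02, -0.45, 0.12, 0.643, 0],
  [0.35, -0.02, -0.45, 0.12, 0.643, 0],
])

```text
clock: 11.35
tool_pos: [0.4882, 0.1473, 0.1745]
tool_rot: [-0.012, 0.987, -0.093, -0.13]
contact_force: [0.2, 0.1, -5.5]
width: 0.0359
grasp_force: 30.0
```

>>> carry_out([
  [0.35, -0.02, -0.45, 0.12, 0.643, 0],
  [0.35, -0.02, -0.45, 0.12, 0.643, 0],
  [0.35, -0.02, -0.45, 0.12, 0.643, 0],
  [0.35, -0.02, -0.45, 0.12, 0.643, 0],
  [0.35, -0.02, -0.45, 0.12, 0.643, 0],
])

```text
clock: 11.98
tool_pos: [0.5236, 0.1451, 0.1291]
tool_rot: [-0.023, 0.962, -0.091, -0.258]
contact_force: [-0.0, 0.7, -5.4]
width: 0.0357
grasp_force: 30.0
```

>>> carry_out([
  [0, 0, 0, 0, 0, 0],
  [0, 0, 0, 0, 0, 0],
  [0, 0, 0, 0, 0, 0],
  [0, 0, 0, 0, 0, 0],
  [0, 0, 0, 0, 0, 0],
])

```text
clock: 12.6
tool_pos: [0.5223, 0.1465, 0.1305]
tool_rot: [-0.024, 0.962, -0.09, -0.257]
contact_force: [-0.6, 0.5, -5.1]
width: 0.0358
grasp_force: 30.0
```

```bash
cat > rep.py <<'E'
from h import *
np.set_printoptions(suppress=True,precision=4,linewidth=150)
s=st(); y=np.pi-.1866
u=np.array([np.cos(np.pi/6)*np.cos(y),np.cos(np.pi/6)*np.sin(y),.5]); l=np.array([-np.sin(y),np.cos(y),0]); n=np.cross(u,l)
A=np.array([u,l,n]); Cn=np.array([.5309,.1452,.0735])
q=s['tool_rot']; Rt=R.from_quat([q[1],q[2],q[3],q[0]]).as_matrix()
D=np.array([-u,-l,-n]).T
if D[:,1]@Rt[:,1]<0: D[:,1]*=-1
D[:,0]=np.cross(D[:,1],D[:,2])
print('q',np.round(s['joint_positions'],2)); print('u,l,n of TCP (mm)',A@(np.array(s['tool_pos'])-Cn)*1e3,'F uln',A@np.array(s['contact_force']),'rot err',R.from_matrix(D@Rt.T).as_rotvec())
print('u',u,'l',l,'n',n,'torque',np.round(s['torque'],2))
E
python3 rep.py; python3 - <<'E'
from h import *
cv2.imwrite('pics/s3.png',cv2.resize(get_image('side')[140:320,160:400],None,fx=3,fy=3,interpolation=cv2.INTER_CUBIC))
E
```

```text
t 12.6 pos [0.5223 0.1465 0.1305] q [-0.0236  0.9619 -0.0898 -0.2572] F [-0.6  0.5 -5.1] w 0.0358 g 30.0
q [-0.13  0.66 -0.19  1.59 -0.12  1.37 -2.01]
u,l,n of TCP (mm) [35.9802  0.341  45.0311] F uln [-1.9472 -0.3346 -4.7257] rot err [ 0.0009  0.001  -0.0007]
u [-0.851   0.1607  0.5   ] l [-0.1855 -0.9826  0.    ] n [ 0.4913 -0.0928  0.866 ] torque [-0.14 -1.04 -0.01]
```

View pics/s3.png

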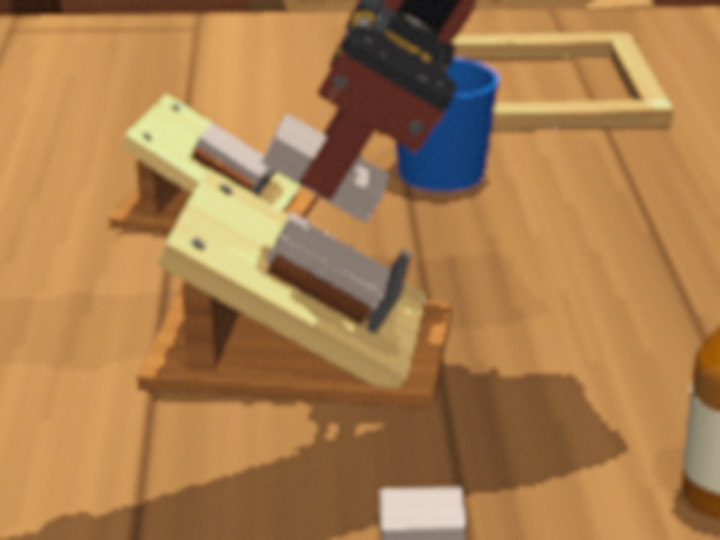

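The side crop shows the gripped block at (325,165), tilted parallel to and above the lower block at (330,265), with the stop at its low end. Now I'll come down along the slope normal.

>>> carry_out([
  [-0.124, 0.024, -0.308, 0, 0, 0],
  [-0.124, 0.024, -0.308, 0, 0, 0],
  [-0.124, 0.024, -0.308, 0, 0, 0],
  [-0.124, 0.024, -0.308, 0, 0, 0],
  [-0.124, 0.024, -0.308, 0, 0, 0],
])

```text
clock: 13.28
tool_pos: [0.5097, 0.1488, 0.0988]
tool_rot: [-0.024, 0.962, -0.09, -0.258]
contact_force: [0.2, -0.7, -5.5]
width: 0.0358
grasp_force: 30.0
```

>>> carry_out([
  [-0.025, 0.005, -0.043, 0, 0, 0],
  [-0.025, 0.005, -0.043, 0, 0, 0],
  [-0.025, 0.005, -0.043, 0, 0, 0],
  [0, 0, 0, 0, 0, 0],
  [0, 0, 0, 0, 0, 0],
])

```text
clock: 13.9
tool_pos: [0.5086, 0.1491, 0.0968]
tool_rot: [-0.024, 0.962, -0.09, -0.257]
contact_force: [-1.7, -0.8, -5.0]
width: 0.036
grasp_force: 30.0
```

```bash
python3 rep.py; python3 - <<'E'
from h import *
cv2.imwrite('pics/s4.png',cv2.resize(get_image('side')[180:280,200:340],None,fx=5,fy=5,interpolation=cv2.INTER_CUBIC))
E
```

```text
t 13.9 pos [0.5086 0.1491 0.0968] q [-0.0236  0.9618 -0.0899 -0.2575] F [-1.7 -0.8 -5. ] w 0.036 g 30.0
q [-0.13  0.68 -0.2   1.64 -0.12  1.3  -2.01]
u,l,n of TCP (mm) [31.2681  0.3351  8.8316] F uln [-1.1605  1.1137 -5.1089] rot err [ 0.001   0.0004 -0.0004]
u [-0.851   0.1607  0.5   ] l [-0.1855 -0.9826  0.    ] n [ 0.4913 -0.0928  0.866 ] torque [-0.15 -1.07 -0.02]
```

View pics/s4.png

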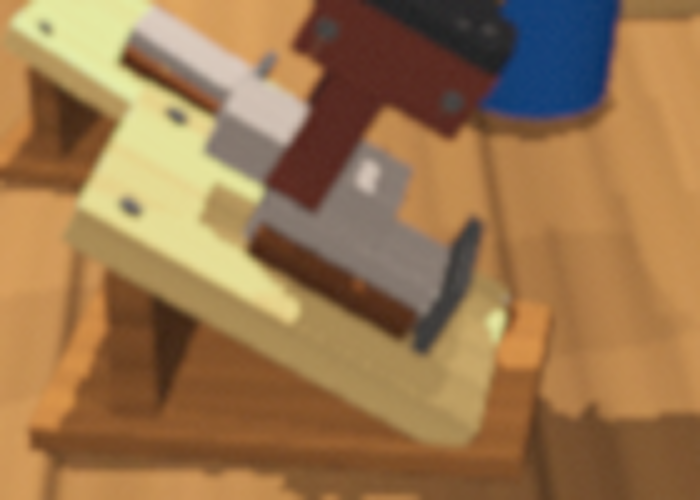

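The side crop shows the gripped block just above the lower block, its low end at (400,210) about 30 mm short of the stop at (455,275). I'll continue in fine steps until it touches.

>>> carry_out([
  [-0.015, 0.003, -0.026, 0, 0, 0],
  [-0.015, 0.003, -0.026, 0, 0, 0],
  [-0.015, 0.003, -0.026, 0, 0, 0],
  [-0.015, 0.003, -0.026, 0, 0, 0],
  [-0.015, 0.003, -0.026, 0, 0, 0],
])

```text
clock: 14.58
tool_pos: [0.5078, 0.1492, 0.0955]
tool_rot: [-0.024, 0.962, -0.09, -0.257]
contact_force: [2.7, -2.7, 9.4]
width: 0.0357
grasp_force: 30.0
```

```bash
python3 rep.py
```

```text
t 14.57 pos [0.5078 0.1492 0.0955] q [-0.0238  0.9619 -0.0901 -0.257 ] F [ 2.7 -2.7  9.4] w 0.0357 g 30.0
q [-0.13  0.68 -0.2   1.65 -0.12  1.29 -2.01]
u,l,n of TCP (mm) [31.2808  0.3599  7.3331] F uln [1.9834 2.1123 9.6601] rot err [ 0.0008  0.0014 -0.    ]
u [-0.851   0.1607  0.5   ] l [-0.1855 -0.9826  0.    ] n [ 0.4913 -0.0928  0.866 ] torque [-0.28  0.2   0.27]
```

>>> carry_out([
  [0.106, -0.02, -0.0625, 0, 0, 0],
  [0.106, -0.02, -0.0625, 0, 0, 0],
  [0.106, -0.02, -0.0625, 0, 0, 0],
  [0.106, -0.02, -0.0625, 0, 0, 0],
  [0.106, -0.02, -0.0625, 0, 0, 0],
])

```text
clock: 15.2
tool_pos: [0.518, 0.1484, 0.0897]
tool_rot: [-0.024, 0.962, -0.09, -0.257]
contact_force: [-0.3, 0.2, 9.5]
width: 0.0358
grasp_force: 30.0
```

```bash
python3 rep.py
```

```text
t 15.2 pos [0.518  0.1484 0.0897] q [-0.0245  0.9618 -0.0896 -0.2575] F [-0.3  0.2  9.5] w 0.0358 g 30.0
q [-0.13  0.7  -0.19  1.62 -0.12  1.3  -2.  ]
u,l,n of TCP (mm) [19.6117 -0.7191  7.3544] F uln [ 5.0495 -0.1663  8.0074] rot err [-0.0008  0.0005 -0.0006]
u [-0.851   0.1607  0.5   ] l [-0.1855 -0.9826  0.    ] n [ 0.4913 -0.0928  0.866 ] torque [ 0.22  0.5  -0.  ]
```

>>> carry_out([
  [0.106, -0.02, -0.0625, 0, 0, 0],
  [0.106, -0.02, -0.0625, 0, 0, 0],
  [0.106, -0.02, -0.0625, 0, 0, 0],
  [0.106, -0.02, -0.0625, 0, 0, 0],
  [0.064, -0.012, -0.0375, 0, 0, 0],
])

```text
clock: 15.82
tool_pos: [0.5277, 0.1466, 0.084]
tool_rot: [-0.025, 0.962, -0.09, -0.257]
contact_force: [0.1, -0.3, 8.7]
width: 0.0361
grasp_force: 30.0
```

```bash
python3 rep.py; python3 - <<'E'
from h import *
cv2.imwrite('pics/c5.png',cv2.resize(get_image('scene')[165:265,265:385],None,fx=5,fy=5,interpolation=cv2.INTER_CUBIC))
E
```

```text
t 15.82 pos [0.5277 0.1466 0.084 ] q [-0.0245  0.9618 -0.0896 -0.2575] F [ 0.1 -0.3  8.7] w 0.0361 g 30.0
q [-0.13  0.72 -0.19  1.6  -0.12  1.3  -2.  ]
u,l,n of TCP (mm) [ 8.1564 -0.8306  7.372 ] F uln [4.2036 0.2188 7.6588] rot err [-0.001   0.0006 -0.0006]
u [-0.851   0.1607  0.5   ] l [-0.1855 -0.9826  0.    ] n [ 0.4913 -0.0928  0.866 ] torque [ 0.28  0.5  -0.01]
```

View pics/c5.png

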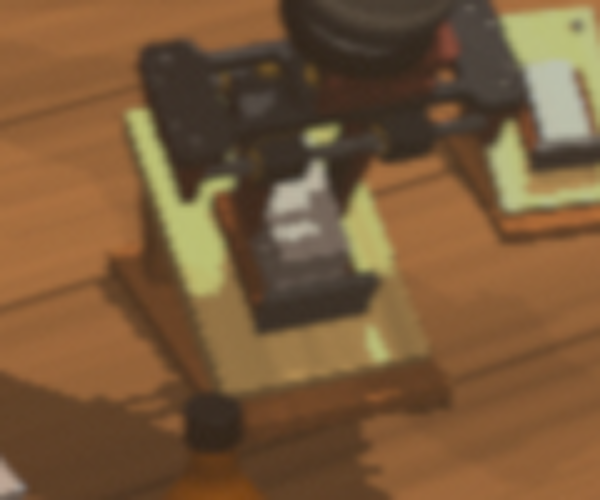

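The scene crop shows the block at (305,225), in line with the lower block and a few mm short of the stop at (315,300). I'll check its lateral alignment from the wrist camera.

```bash
python3 - <<'E'
from h import *
cv2.imwrite('pics/w6.png',cv2.resize(get_image('wrist')[120:370,220:430],None,fx=2.4,fy=2.4,interpolation=cv2.INTER_CUBIC))
E
```

```text
(no output)
```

View pics/w6.png

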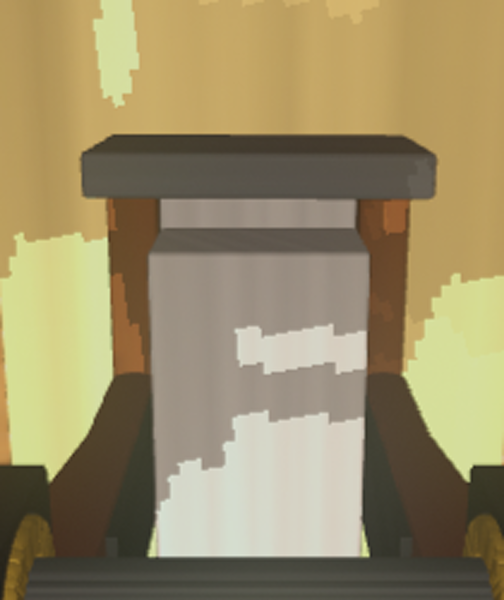

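The wrist crop shows the block's low end (columns 161-357) sitting exactly over the lower block (161-356), with a small gap to the stop at rows 199-229. I'll keep sliding slowly.

>>> carry_out([
  [0.06, -0.011, -0.035, 0, 0, 0],
  [0.06, -0.011, -0.035, 0, 0, 0],
  [0.06, -0.011, -0.035, 0, 0, 0],
  [0.04, -0.008, -0.025, 0, 0, 0],
  [0.04, -0.008, -0.025, 0, 0, 0],
])

```text
clock: 16.55
tool_pos: [0.5329, 0.1457, 0.0809]
tool_rot: [-0.025, 0.962, -0.09, -0.257]
contact_force: [0.5, -0.0, 9.5]
width: 0.0358
grasp_force: 30.0
```

```bash
python3 rep.py
```

```text
t 16.55 pos [0.5329 0.1457 0.0809] q [-0.0245  0.9618 -0.0896 -0.2575] F [ 0.5 -0.   9.5] w 0.0358 g 30.0
q [-0.13  0.73 -0.19  1.59 -0.11  1.3  -1.99]
u,l,n of TCP (mm) [ 2.104  -0.8636  7.3404] F uln [ 4.3049 -0.0796  8.4719] rot err [-0.001   0.0005 -0.0006]
u [-0.851   0.1607  0.5   ] l [-0.1855 -0.9826  0.    ] n [ 0.4913 -0.0928  0.866 ] torque [0.33 0.5  0.01]
```

>>> carry_out([
  [0.03, -0.0056, -0.0175, 0, 0, 0],
  [0.03, -0.0056, -0.0175, 0, 0, 0],
  [0.03, -0.0056, -0.0175, 0, 0, 0],
  [0.03, -0.0056, -0.0175, 0, 0, 0],
  [0, 0, 0, 0, 0, 0],
])

```text
clock: 17.18
tool_pos: [0.5338, 0.1455, 0.0804]
tool_rot: [-0.024, 0.961, -0.089, -0.259]
contact_force: [-4.2, -0.0, 15.8]
width: 0.0359
grasp_force: 30.0
```

```bash
python3 rep.py
```

```text
t 17.18 pos [0.5338 0.1455 0.0804] q [-0.0244  0.9614 -0.0892 -0.2592] F [-4.2 -0.  15.8] w 0.0359 g 30.0
q [-0.13  0.73 -0.19  1.58 -0.11  1.31 -1.99]
u,l,n of TCP (mm) [ 1.0592 -0.851   7.3554] F uln [11.4638  0.8092 11.5918] rot err [-0.0012 -0.003  -0.0013]
u [-0.851   0.1607  0.5   ] l [-0.1855 -0.9826  0.    ] n [ 0.4913 -0.0928  0.866 ] torque [0.35 1.82 0.07]
```

>>> carry_out([
  [0.02, -0.004, -0.012, 0, 0, 0],
  [0, 0, 0, 0, 0, 0],
  [-0.02, 0.004, 0.012, 0, 0, 0],
  [-0.02, 0.004, 0.012, 0, 0, 0],
  [0.018, -0.0035, 0.032, 0, 0, 0],
])

```text
clock: 17.8
tool_pos: [0.5338, 0.1455, 0.0804]
tool_rot: [-0.024, 0.961, -0.089, -0.259]
contact_force: [-3.8, 0.0, 6.3]
width: 0.0359
grasp_force: 30.0
```

```bash
python3 rep.py; python3 - <<'E'
from h import *
cv2.imwrite('pics/w7.png',cv2.resize(get_image('wrist')[120:370,220:430],None,fx=2.4,fy=2.4,interpolation=cv2.INTER_CUBIC))
E
```

```text
t 17.8 pos [0.5338 0.1455 0.0804] q [-0.0244  0.9615 -0.0893 -0.2589] F [-3.8  0.   6.3] w 0.0359 g 30.0
q [-0.13  0.73 -0.19  1.58 -0.11  1.31 -1.99]
u,l,n of TCP (mm) [ 1.0737 -0.876   7.3796] F uln [6.3528 0.6482 3.603 ] rot err [-0.0011 -0.0023 -0.0012]
u [-0.851   0.1607  0.5   ] l [-0.1855 -0.9826  0.    ] n [ 0.4913 -0.0928  0.866 ] torque [ 0.38  0.94 -0.1 ]
```

View pics/w7.png

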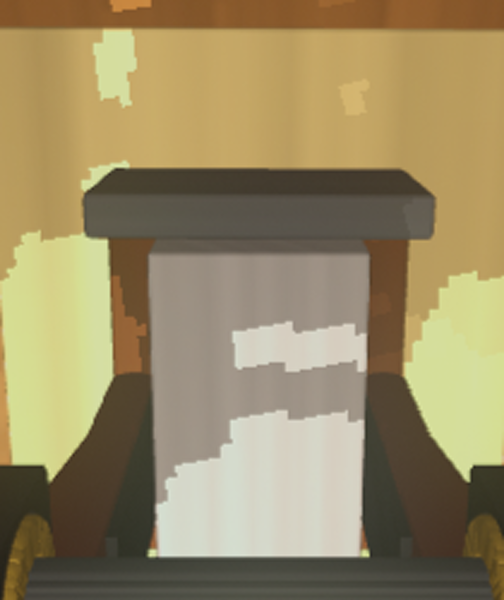

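The wrist crop shows the block's low end against the stop plate, laterally centred on the lower block. Letting go now.

>>> carry_out([
  [0, 0, 0, 0, 0, 0],
  [0, 0, 0, 0, 0, 0],
  [0, 0, 0, 0, 0, 0],
  [0, 0, 0, 0, 0, 0],
  [0, 0, 0, 0, 0, 0],
], jaw=0.75)

```text
clock: 18.48
tool_pos: [0.5349, 0.1441, 0.0784]
tool_rot: [-0.024, 0.962, -0.09, -0.258]
contact_force: [0.6, -0.6, 0.5]
width: 0.0655
grasp_force: 0.0
```

>>> carry_out([
  [0.12, -0.023, 0.216, 0, 0, 0],
  [0.25, -0.046, 0.433, 0, 0, 0],
  [0.49, -0.093, 0.866, 0, 0, 0],
  [0.49, -0.093, 0.866, 0, 0, 0],
  [0.49, -0.093, 0.866, 0, 0, 0],
])

```text
clock: 19.1
tool_pos: [0.5725, 0.137, 0.1447]
tool_rot: [-0.024, 0.962, -0.09, -0.257]
contact_force: [0.4, 0.2, 0.2]
width: 0.0658
grasp_force: 0.0
```

>>> carry_out([
  [0.3, -0.093, 0.866, 0, 0, 0],
  [0.3, -0.093, 0.866, 0, 0, 0],
  [0, 0, 0.8, 0, 0, 0],
  [0, 0, 0.5, 0, 0, 0],
  [0, 0, 0, 0, 0, 0],
])

```text
clock: 19.73
tool_pos: [0.5838, 0.1337, 0.2048]
tool_rot: [-0.024, 0.962, -0.09, -0.257]
contact_force: [0.5, -0.1, -0.8]
width: 0.066
grasp_force: 0.0
```

```bash
python3 rep.py; python3 - <<'E'
from h import *
cv2.imwrite('pics/w8.png',get_image('wrist'))
a=get_image('side')[180:280,200:340]
cv2.imwrite('pics/f8.png',np.hstack([cv2.resize(cv2.imread('pics/w8.png'),(400,300)),cv2.resize(a,(400,300),interpolation=cv2.INTER_CUBIC)]))
E
```

```text
t 19.73 pos [0.5838 0.1337 0.2048] q [-0.0238  0.9619 -0.0897 -0.257 ] F [ 0.5 -0.1 -0.8] w 0.066 g 0.0
q [-0.11  0.67 -0.17  1.38 -0.12  1.57 -2.  ]
u,l,n of TCP (mm) [ 18.8096   1.5079 140.7993] F uln [-0.814   0.0449 -0.4257] rot err [ 0.0007  0.0014 -0.0007]
u [-0.851   0.1607  0.5   ] l [-0.1855 -0.9826  0.    ] n [ 0.4913 -0.0928  0.866 ] torque [-0.03 -0.44 -0.05]
```

View pics/f8.png

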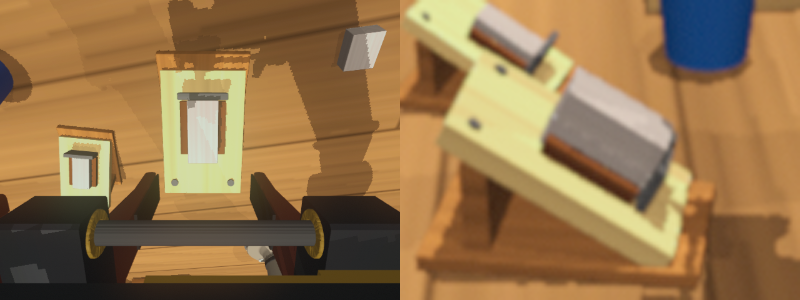

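The left half (wrist) shows the block at (203,132), square against the stop at (203,97). The right half (side) shows it stacked flush on the lower block at (610,130). The gripper is clear, so I'm handing in.

```bash
python3 -c "
from station import close_job
print(close_job())"
```

```text
the job is handed in; nothing more can be done
None
```

The job is handed in at about 20 s: the long block was laid on the lower block about 30 mm too far up the slope, slid down in contact to the stop, and left there square and flush in the last pictures.

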